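Refit the screw filler cap of a slide rinser

TASK

Put the black filler cap with the bar grip back on the open neck of the slide rinser. Set it upright in the neck with its bar in line with the handle of the rinser's hatch, turn it gently backwards (anticlockwise from above) until you feel it drop into the thread start, then screw it clockwise until its flange sits flush on the rim, and let go. Never force it against the neck, and leave the other things on the bench as they are.

Things in the scene. Friction and masses are not known exactly. Their poses are not given: they have to be found in the camera images.
- cap: Loose black plastic filler cap, about 0.12 kg (varies), 67 mm high, standing on its plug: plug 29 mm wide (foot tapered to 23), 36 mm long, with two opposite lugs 12 to 16 mm above its foot (5 mm wide, reaching 20.5 mm from the axis; their angle to the bar is not given); flange 68 mm wide, 5 mm thick; on it a straight bar grip. Origin: centre of the plug's foot; z up the axis, x along the bar
- cap_seat (a point): Centre of the underside of the cap's flange, 36 mm above the plug's foot; axes as the cap's
- cap_grip (a point): Middle of the cap's bar grip, 54 mm above the plug's foot. The bar is 46 mm long (x), 12 mm thick (y), and 26 mm high: from 13 mm below this point (the flange) to 13 mm above; axes as the cap's
- rinser: Fixed white slide rinser, a box 150 mm (x) by 200 mm (y), flat top 90 mm above the table, on its -y side a low aluminium hatch with a 40 mm handle that runs along the rinser's x (15 mm high), on its +y side a round grey filler neck. Origin: centre of its underside, on the table; z up. The cap's bar must lie along this x, either way round, when it is set in
- neck_rim (a point): Centre of the neck's open mouth, level with the rim, 136 mm above the table. Rim 65 mm outside; a funnel 57 mm wide narrows in 6 mm to a 47 mm bore (31 mm inside the thread) with a two-start right-hand thread (sinks 24 mm per clockwise turn). A light push of 3 to 8 N on the cap is enough; it must be followed up and down while turned, as it rises and sinks
- neck_thread (a point): On the neck's axis 15 mm below the rim, amid the thread, whose angle differs every time by up to 30 degrees either way. A cap set in as told rests on the thread's top, flange 9 to 13 mm above the rim. Turned clockwise it sinks and jams on a tooth; anticlockwise it climbs up to 4 mm and after 20 to 100 degrees drops into the start: flange 3 to 5 mm above the rim; a tooth stops it if turned further
- neck_foot (a point): Foot of the neck, on its axis, on the rinser's top, 46 mm below the rim. With the cap in the thread start, 55 to 80 degrees clockwise bring the flange onto the rim; a solid stop follows at 80 to 100 degrees: end before it
- stopper: Loose round black rubber stopper with a small round knob, 60 mm wide, 48 mm high; a bystander. Origin: centre of its underside
- jar: Loose glass specimen jar with white lid, 52 mm wide, 62 mm high; a bystander. Origin: centre of its underside
- dish: Loose low glass dish, 90 mm wide, 16 mm high; a bystander. Origin: centre of its underside
- reagent: Loose amber bottle, 52 mm wide, 110 mm high; a bystander. Origin: centre of its underside
- slidebox: Loose grey slide box, 85 by 55 mm, 35 mm high; a bystander. Origin: centre of its underside
Mind the look-alikes: they are no part of the job. Leave any yellow look-alike of the cap alone.

How it is judged:
On the way, in this order (a step that is already met when the one before it is completed fails the run):
1. the cap's plug is in the neck, upright, its bar in line with the hatch's handle (horizontal distance between cap_seat and neck_rim below 0.006 m and z of cap_seat in the frame of neck_rim below 0.018 m and angle between cap's own z axis and vertical below 0.2 rad and angle between the x axis of cap and the x axis of rinser, either way round below 0.25 rad).
2. the lugs have dropped into the thread starts: the flange is less than 6.5 mm above the rim (horizontal distance between cap_seat and neck_rim below 0.005 m and z of cap_seat in the frame of neck_rim below 0.0065 m).
At the end, for the whole second after the job is handed in: The cap is screwed in: its flange lies on the neck's rim (gap under 1.3 mm), centred within 4 mm, upright within 0.06 rad, at rest and released (horizontal distance between cap_seat and neck_rim below 0.004 m and z of cap_seat in the frame of neck_rim between -0.002 and 0.0013 m and angle between cap's own z axis and vertical below 0.06 rad and linear speed of cap below 0.01 m/s); the robot touches nothing.
It fails at once if the cap is forced against the rinser or its neck (over 50 N) (contact force between cap and rinser above 50 N).
It fails at once if the stopper, jar, dish, reagent bottle or slide box is moved by more than 30 mm or tipped (distance of any of stopper, jar, dish, reagent, slidebox from where it was at the start of the episode above 0.03 m or angle between any of stopper, jar, reagent's own z axis and vertical above 0.5 rad).
It also fails if it takes over 70 s, if anything falls off the work surface, if the arm or the gripper's body presses on something with over 40 N, if the wrist force passes 120 N, or if a joint passes its speed limit or range.

ROBOT

A 6-joint arm with a two-finger parallel gripper is mounted at the origin on the work surface. World frame = base frame: x ahead of the robot, y to its left, z up, the work surface at z = 0. Lengths are in m, angles in rad, forces in N, time in s.
With the tool pointing down it reaches from about 0.425 to 0.925 m from the base axis. Payload 12.5 kg.
Tool frame: the origin (TCP) lies on the centre line of the jaws, within the pads' length; the fingertips stand arm.tcp_to_tips ahead of it and the grasp point (between the pads) lies 2 mm behind it (arm.tcp_to_tips is the distance from the TCP to the fingertips, in m); z points along the fingers, y is the direction in which the jaws open and shut (so a half turn about z gives the same grasp; the last joint's range is limited). The gripper opens to 85 mm and grips with 20 to 120 N. Pads are 22 mm wide; open, the fingers measure 114 mm over their backs; the gripper's body (76 mm by 85 mm) begins 54 mm behind the grasp point. The pads swing forward as they close: fully open they stand 13 mm farther back than shut.
Start: joints at [1.048, 0.491, 1.559, -0, 1.092, -0.106], TCP at [0.253, 0.572, 0.221] pointing down, gripper open.
Joint ranges: [-3.1, 3.1], [-0.84, 2.19], [0.05, 2.79], [-1.13, 4.28], [0.06, 2.93], [-2.69, 2.69]. Speed limits (rad/s): [2.22, 2.22, 2.79, 3.14, 3.14, 3.14].

INTERFACE

Orientations are given as a unit quaternion [x, y, z, w].
In Python, from rig import arm, camera, camera_info gives the robot as it stands. Calls block until the motion is done:
- arm.move_ptp(position, orientation): joint-space move of the TCP to a pose.
- arm.servo_line(position, max_speed=0.15, frame=None, stop_force=None): straight line of the TCP; frame=None keeps the orientation; max_speed is the mean speed in m/s. With stop_force (N) it stops when the force on the tool has changed by that much, and returns True; else False.
- arm.set_joints(angles): joint-space move.
- arm.set_gripper(opening): opening from 0.0 (shut) to 1.0 (fully open); the grip force is fixed at half the most; returns when the fingers have stopped.
- arm.pause(seconds).
- arm.ik(position, orientation): joint angles nearest the present ones, or None.
- camera(name): name is "side" or "top" or "wrist"; returns (picture, depth): 400x640x3 uint8, red, green, blue; 400x640 float32, m along the optical axis (not along the pixel's ray), 0 where there is no reading.
- camera_info(name): a dict with "camera_matrix" (3x3 intrinsics, pixels), "camera_from_world" (4x4, takes a point from world to camera coordinates). Camera axes: x right, y up, looking along -z (the intrinsics and any distortion apply to the point x, -y, -z); pixel columns grow to the right and rows downward; lengths in m; the calibration is good to about 2 mm. A picture is of the moment at which its call begins: read the wrist's pose just before it. camera_info takes no time and is no camera call; for the wrist camera it gives the pose at the moment of the call.
A pose or a line that the arm cannot do raises arm.PlanningError and nothing moves.
- arm.job_done(): hands the job in, once; it reports no verdict.
Readings, each from a call of its own:
- arm.read_time(): time.
- arm.read_qpos(): joint angles.
- arm.read_joint_velocities(): joint speeds.
- arm.read_joint_torque(): joint torques, N m.
- arm.read_ee_pos(): TCP position.
- arm.read_tool_rot(): TCP orientation.
- arm.read_ft_force(): force on the tool from outside, world axes, zero at the start.
- arm.read_moment(): the same for the moment, N m.
- arm.read_finger_gap(): opening from 0.0 (shut) to 1.0 (fully open).
Only numpy, scipy, OpenCV 4.12 (cv2) and the standard library are available. Lean on these libraries where they do the work, as an engineer would, in place of code of your own. Each camera call takes 0.05 s, during which the arm holds its last target.

## Working session

There is one attempt and no reset: what is moved stays moved. The work goes in short steps, each a Python script; the robot and the scene stay as the last script left them, time stands still between calls to the robot, and variables do not carry over. Pictures are saved under pics/ and viewed, and the job is handed in when it is done.

```bash
ls; mkdir -p pics
python3 - <<'E'
from rig import arm,camera,camera_info
import cv2,numpy as np
print(arm.read_time(),arm.tcp_to_tips,arm.read_ee_pos(),arm.read_tool_rot(),arm.read_ft_force())
for n in ['top','side']:
    p,d=camera(n); cv2.imwrite(f'pics/{n}0.png',p[:,:,::-1]); np.savez(f'{n}0.npz',p=p,d=d,**camera_info(n))
    print(camera_info(n))
E
```

```text
pics
0.0 0.017 [0.25287911 0.57128775 0.22072025] [ 2.06887727e-01  9.78364527e-01 -5.40426289e-04 -1.71162263e-04] [ 0.43829338  0.23590377 -0.65499323]
{'camera_matrix': array([[404.98597167,   0.        , 324.48997814],
       [  0.        , 404.98597167, 197.95279702],
       [  0.        ,   0.        ,   1.        ]]), 'camera_from_world': array([[ 0.01537499, -0.99980327, -0.01253138,  0.01077255],
       [ 0.99364794,  0.01388063,  0.11167406, -0.58023827],
       [-0.11147814, -0.01416877,  0.99366587, -1.0384175 ],
       [ 0.        ,  0.        ,  0.        ,  1.        ]])}
{'camera_matrix': array([[442.88932056,   0.        , 324.65941275],
       [  0.        , 442.88932056, 204.12620092],
       [  0.        ,   0.        ,   1.        ]]), 'camera_from_world': array([[ 0.90381449, -0.42761918,  0.01616215, -0.50137674],
       [ 0.260661  ,  0.58009962,  0.77171256, -0.23780777],
       [-0.33937475, -0.69327215,  0.63576608, -1.03349093],
       [ 0.        ,  0.        ,  0.        ,  1.        ]])}
```

View pics/top0.png

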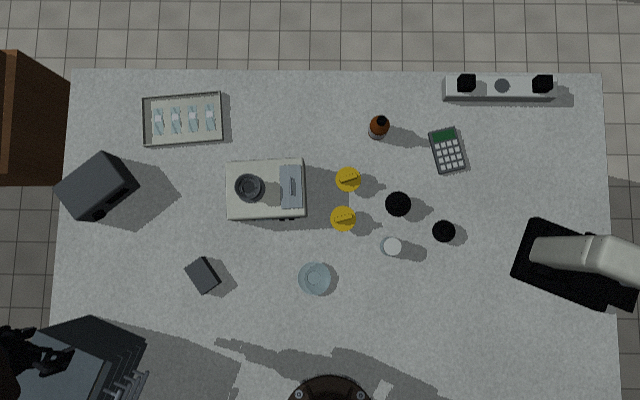

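View pics/side0.png

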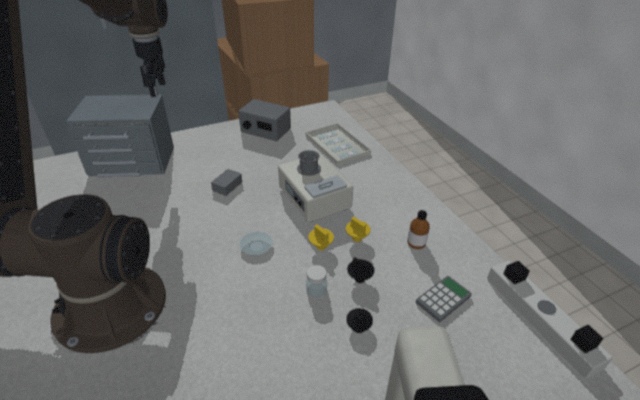

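Top view: rinser at (265,190), neck at (249,187), two yellow look-alikes at (347,180) and (343,218), and black round things at (398,204) and (444,231). I'll zoom in and measure.

```bash
cat > h.py <<'E'
import numpy as np,cv2
def cloud(d,K,T):
    h,w=d.shape; u,v=np.meshgrid(np.arange(w),np.arange(h))
    x=(u-K[0,2])/K[0,0]*d; y=-(v-K[1,2])/K[1,1]*d
    c=np.stack([x,y,-d],-1)
    R=T[:3,:3];t=T[:3,3]
    P=(c-t)@R
    P[d<=0]=np.nan
    return P
def load(n):
    z=np.load(n); return z['p'],cloud(z['d'],z['camera_matrix'],z['camera_from_world'])
E
python3 - <<'E'
from h import *
p,P=load('top0.npz')
for n,(u,v) in dict(neck=(249,187),handle=(291,186),b1=(398,204),b2=(444,231),jar=(391,245),amber=(380,122),y1=(347,180),y2=(343,218),dish=(315,279),box=(203,275)).items():
    print(n,P[v,u].round(3))
def rowsl(u0,u1,v0,v1,lo,hi):
    Q=P[v0:v1,u0:u1].reshape(-1,3); Q=Q[(Q[:,2]>lo)&(Q[:,2]<hi)]; return Q
for n,b in dict(b1=(380,415,185,222),b2=(428,460,215,246)).items():
    Q=rowsl(*b,0.02,0.2); print(n,len(Q),np.percentile(Q,[1,50,99],axis=0).round(4),np.histogram(Q[:,2],bins=np.arange(0.02,.09,.005)))
Q=rowsl(225,275,165,210,0.125,0.15); print('rim',len(Q),Q.min(0),Q.max(0),(Q.min(0)+Q.max(0))/2)
def crop(f,n,x0,x1,y0,y1,k):
    i=cv2.imread(f)[y0:y1,x0:x1]; return cv2.resize(i,None,fx=k,fy=k,interpolation=cv2.INTER_CUBIC)
a=crop('pics/top0.png','',370,470,180,250,4);b=crop('pics/top0.png','',215,315,150,220,4)
c=crop('pics/side0.png','',310,410,240,340,4)[:,:400];d=crop('pics/side0.png','',270,370,140,240,4)
cv2.imwrite('pics/z0.png',np.vstack([np.hstack([a,b])]));cv2.imwrite('pics/z1.png',np.hstack([c,d]))
E
```

```text
neck [0.598 0.208 0.092]
handle [0.6   0.101 0.107]
b1 [ 0.563 -0.169  0.066]
b2 [ 0.497 -0.29   0.048]
jar [ 0.459 -0.151  0.063]
amber [ 0.764 -0.118  0.111]
y1 [ 0.625 -0.039  0.056]
y2 [ 0.526 -0.029  0.067]
dish [0.366 0.042 0.005]
box [0.374 0.331 0.035]
b1 525 [[ 0.537  -0.2043  0.0368]
 [ 0.5662 -0.171   0.0417]
 [ 0.5999 -0.1399  0.0701]] (array([  0,   0,   1, 102, 326,   7,   2,   2,  16,  62,   7,   0,   0]), array([0.02 , 0.025, 0.03 , 0.035, 0.04 , 0.045, 0.05 , 0.055, 0.06 ,
       0.065, 0.07 , 0.075, 0.08 , 0.085]))
b2 411 [[ 0.4716 -0.3204  0.0275]
 [ 0.4994 -0.2903  0.0338]
 [ 0.5262 -0.2645  0.0511]] (array([  0,  31, 245,  63,   7,  55,  10,   0,   0,   0,   0,   0,   0]), array([0.02 , 0.025, 0.03 , 0.035, 0.04 , 0.045, 0.05 , 0.055, 0.06 ,
       0.065, 0.07 , 0.075, 0.08 , 0.085]))
rim 309 [0.56540058 0.17290399 0.12500169] [0.62705866 0.23597525 0.14150895] [0.59622962 0.20443962 0.13325532]
```

View pics/z0.png

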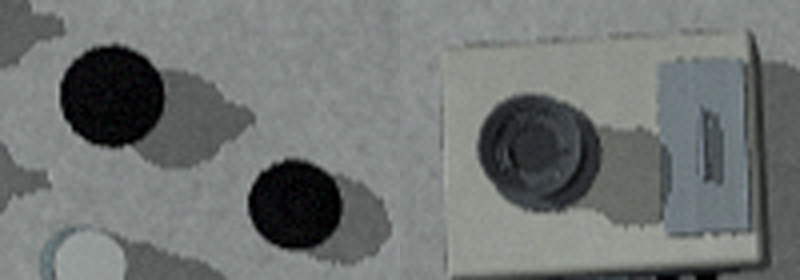

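View pics/z1.png

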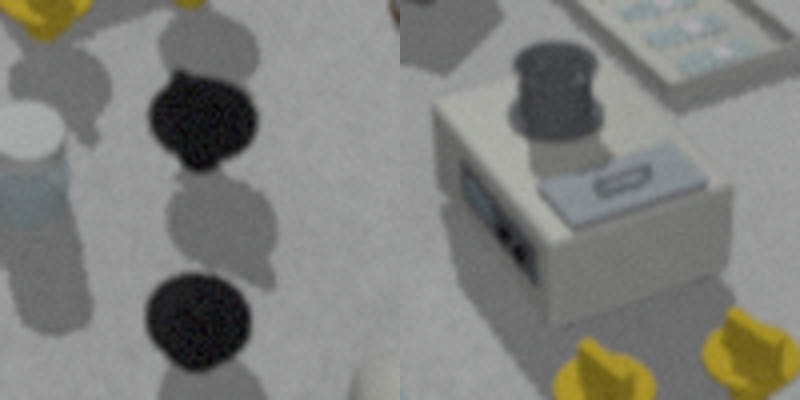

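Side crop: the upper black object, side (361,270), has a flange, a bar and a plug foot, so it is the cap (b1). The lower one is the stopper. Next are wrist views of the neck and the cap.

Run:
```python
from rig import arm,camera,camera_info
from h import *
p,P=load('top0.npz')
Q=P[185:222,380:415].reshape(-1,3); Q=Q[Q[:,2]>0.058]
m=Q[:,:2].mean(0); w,v=np.linalg.eigh(np.cov((Q[:,:2]-m).T)); print('bar',m,np.sqrt(w),np.degrees(np.arctan2(v[1,1],v[0,1])))
T=np.linalg.inv(camera_info('wrist')['camera_from_world'])
from scipy.spatial.transform import Rotation as R
Rt=R.from_quat(arm.read_tool_rot()).as_matrix()
print('cam in tool',Rt.T@(T[:3,3]-arm.read_ee_pos()),(Rt.T@T[:3,:3]).round(2))
print(Rt.round(2))
q=[0.0,1,0,0]
for pos in [(0.60,0.205,0.33),(0.57,-0.171,0.27)]:
    print(pos,arm.ik(pos,q), arm.ik(pos,[.7071,.7071,0,0]))
```

```text
bar [ 0.56780474 -0.17177652] [0.00346734 0.0135776 ] 123.51007869937807
cam in tool [ 0.07768364 -0.00047968 -0.15187955] [[ 0.    0.95  0.31]
 [ 1.   -0.   -0.  ]
 [ 0.    0.31 -0.95]]
[[-0.91  0.4  -0.  ]
 [ 0.4   0.91 -0.  ]
 [ 0.   -0.   -1.  ]]
(0.6, 0.205, 0.33) [ 2.25109377e-01  4.22530290e-01  1.38090503e+00 -4.44089210e-16
  1.33815734e+00 -1.34568695e+00] [ 2.25109377e-01  4.22530290e-01  1.38090503e+00 -4.44089210e-16
  1.33815734e+00  2.25109377e-01]
(0.57, -0.171, 0.27) [-4.02422544e-01  4.03583505e-01  1.57110783e+00 -4.44089210e-16
  1.16690132e+00 -1.97321887e+00] [-4.02422544e-01  4.03583505e-01  1.57110783e+00 -4.44089210e-16
  1.16690132e+00 -4.02422544e-01]
```

```bash
cat >> h.py <<'E'
from scipy.spatial.transform import Rotation as R
def q(th):  # tool x at world yaw th deg, pointing down
    a=np.radians(th); X=np.array([np.cos(a),np.sin(a),0]); Z=np.array([0,0,-1.]); Y=np.cross(Z,X)
    return R.from_matrix(np.stack([X,Y,Z],1)).as_quat()
E
python3 - <<'E'
from rig import arm,camera,camera_info
from h import *
def snap(n):
    i=camera_info('wrist');p,d=camera('wrist'); cv2.imwrite(f'pics/{n}.png',p[:,:,::-1]); np.savez(f'{n}.npz',p=p,d=d,**i)
arm.move_ptp((0.598,0.206,0.33),q(0)); arm.pause(.3); snap('neck1'); print(arm.read_time())
arm.move_ptp((0.568,-0.172,0.24),q(-56.5)); arm.pause(.3); snap('cap1'); print(arm.read_time(),arm.read_qpos(),arm.read_ft_force())
E
```

```text
2.3167
4.1167 [-4.04531602e-01  4.27705228e-01  1.61540165e+00  2.30243382e-05
  1.09836567e+00  2.15153573e+00] [-0.38219028  0.02468107  0.72759951]
```

View pics/neck1.png

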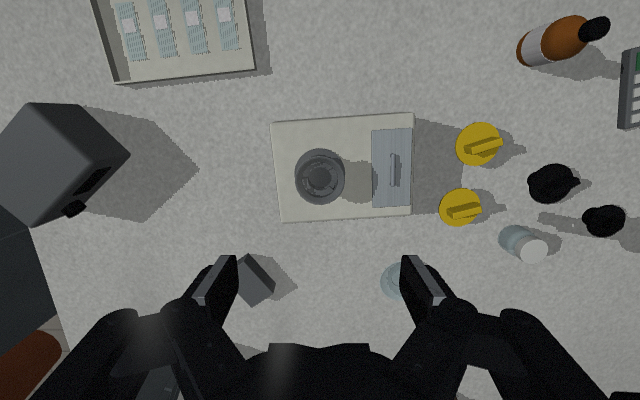

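View pics/cap1.png

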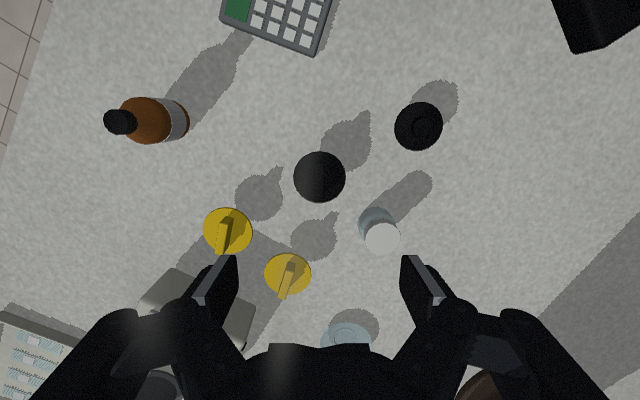

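Wrist views: the neck is at (320,177) with the handle at (394,170). The cap is at (319,177). The stopper's round knob shows at (419,126), which confirms the identification. Now I'll take poses from depth.

Run:
```python
from h import *
def circ(x,y):
    A=np.c_[2*x,2*y,np.ones(len(x))]; s=np.linalg.lstsq(A,x*x+y*y,rcond=None)[0]; return s[0],s[1],np.sqrt(s[2]+s[0]**2+s[1]**2)
def pca(Q):
    m=Q[:,:2].mean(0); w,v=np.linalg.eigh(np.cov((Q[:,:2]-m).T)); return m.round(4),np.sqrt(w).round(4),np.degrees(np.arctan2(v[1,1],v[0,1])).round(1)
def minrect(Q): return cv2.minAreaRect((Q[:,:2]*1000).astype(np.float32))
for f in ['top0.npz','cap1.npz']:
    p,P=load(f); Q=P.reshape(-1,3); Q=Q[~np.isnan(Q[:,0])]
    C=Q[np.hypot(Q[:,0]-.568,Q[:,1]+.172)<.045]
    B=C[(C[:,2]>.060)&(C[:,2]<.08)]; F=C[(C[:,2]>.033)&(C[:,2]<.048)]
    print(f,len(B),pca(B),'z',np.median(B[:,2]),minrect(B)); 
    (x,y),r=cv2.minEnclosingCircle((F[:,:2]*1000).astype(np.float32)); print(' flange',len(F),x,y,r,np.median(F[:,2]))
for f in ['top0.npz','neck1.npz']:
    p,P=load(f); Q=P.reshape(-1,3); Q=Q[~np.isnan(Q[:,0])]
    C=Q[np.hypot(Q[:,0]-.597,Q[:,1]-.205)<.045]
    F=C[(C[:,2]>.1325)&(C[:,2]<.142)]; (x,y),r=cv2.minEnclosingCircle((F[:,:2]*1000).astype(np.float32)); print(f,'rim',len(F),x,y,r,np.median(F[:,2]),pca(F))
    ang=np.degrees(np.arctan2(F[:,1]-y/1000,F[:,0]-x/1000)); rr=np.hypot(F[:,1]-y/1000,F[:,0]-x/1000)
    pts=[]
    for a in range(-180,180,15):
        s=(ang>=a)&(ang<a+15)
        if s.sum(): k=np.where(s)[0][np.argmax(rr[s])]; pts.append(F[k,:2])
    pts=np.array(pts); print(' fit',circ(pts[:,0],pts[:,1]),len(pts))
    Hn=Q[(abs(Q[:,0]-.6)<.035)&(abs(Q[:,1]-.10)<.03)&(Q[:,2]>.1)&(Q[:,2]<.125)]; 
    print(' handle',len(Hn),pca(Hn),np.median(Hn[:,2]))
    T=Q[(abs(Q[:,0]-.6)<.12)&(abs(Q[:,1]-.16)<.16)&(Q[:,2]>.083)&(Q[:,2]<.105)]; print(' top',len(T),minrect(T))
```

```text
top0.npz 85 (array([ 0.568, -0.172]), array([0.0035, 0.0134]), np.float64(123.3)) z 0.0666235781732917 ((567.756103515625, -171.58409118652344), (11.900628089904785, 44.702857971191406), 33.08490753173828)
 flange 435 567.7010498046875 -172.496337890625 33.74573516845703 0.041243035584272385
cap1.npz 369 (array([ 0.5686, -0.174 ]), array([0.0033, 0.0132]), np.float64(122.9)) z 0.0660870509920637 ((567.8385620117188, -173.24989318847656), (10.8908109664917, 45.26979446411133), 33.459102630615234)
 flange 1745 568.2102661132812 -172.72265625 33.82304000854492 0.0402584525692911
top0.npz rim 181 596.04833984375 204.60662841796875 31.719871520996094 0.13483973239467867 (array([0.5962, 0.2065]), array([0.0199, 0.0206]), np.float64(142.3))
 fit (np.float64(0.5960019999684346), np.float64(0.2046977581522995), np.float64(0.03119662139419267)) 24
 handle 49 (array([0.6039, 0.1044]), array([0.0065, 0.013 ]), np.float64(-178.5)) 0.10410176536132672
 top 4141 ((598.5328369140625, 169.50845336914062), (150.21339416503906, 200.00320434570312), 4.008033752441406)
neck1.npz rim 622 595.5687255859375 204.1857452392578 31.852575302124023 0.13462098832241215 (array([0.5955, 0.2038]), array([0.0204, 0.0207]), np.float64(165.6))
 fit (np.float64(0.5955898187557821), np.float64(0.20427388532464874), np.float64(0.03163715082365961)) 24
 handle 131 (array([0.604 , 0.1043]), array([0.0015, 0.013 ]), np.float64(-176.2)) 0.10365090158944094
 top 12686 ((598.1096801757812, 169.5050048828125), (150.06478881835938, 199.6793670654297), 4.0079779624938965)
```

Poses from both views agree: neck (0.5958, 0.2044), rinser yaw 4.0°, cap (0.568, −0.1727), bar at 123.2°. Now the grasp.

Run:
```python
from rig import arm,camera,camera_info
from h import *
t=arm.read_time()
arm.move_ptp((0.568,-0.1727,0.12),q(-56.8))
print(arm.servo_line((0.568,-0.1727,0.0625),0.1,stop_force=8), arm.read_ee_pos())
print('f',arm.read_ft_force())
arm.set_gripper(0.0); print('gap',arm.read_finger_gap(),arm.read_ee_pos(),arm.read_ft_force(),arm.read_time())
arm.servo_line((0.568,-0.1727,0.20),0.15); arm.pause(.2)
print(arm.read_ft_force(),arm.read_finger_gap(),arm.read_time())
for n in ['side','wrist']:
    p,d=camera(n); cv2.imwrite(f'pics/{n}2.png',p[:,:,::-1])
i=cv2.imread('pics/side2.png')[180:340,280:440]; cv2.imwrite('pics/side2z.png',cv2.resize(i,None,fx=3.5,fy=3.5))
```

```text
False [ 0.56838812 -0.17285878  0.06317066]
f [ 0.15390111 -0.30219542  0.2846517 ]
gap 0.0013607190812580095 [ 0.56801331 -0.172682    0.06249344] [-0.41262017 -0.73225894  0.20030774] 6.1583
[-0.28169411  0.35420928 -0.38092286] 0.005154469844360064 7.425
```

View pics/side2z.png

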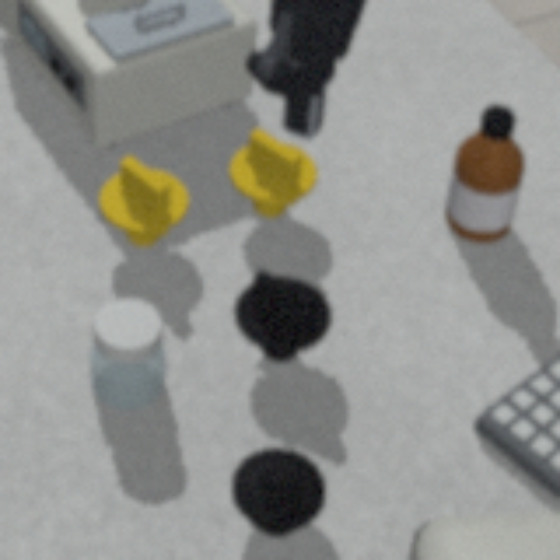

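View pics/wrist2.png

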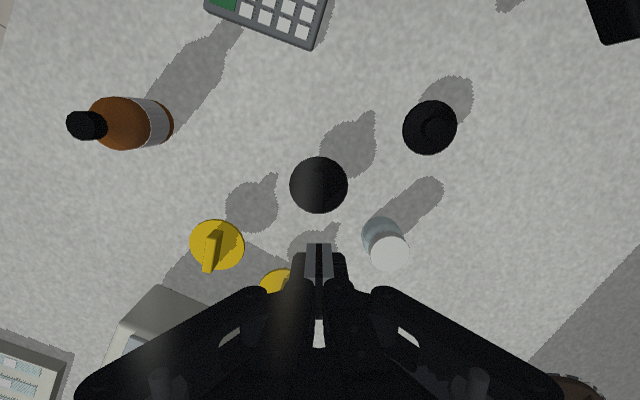

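The gripper shut completely (gap about 0) and the cap is still on the bench at crop (283,315), so the grasp missed. I'll check the fingertip geometry against depth.

Run:
```python
from rig import arm,camera,camera_info
from h import *
print(arm.read_ee_pos(),R.from_quat(arm.read_tool_rot()).as_matrix().round(3))
e=arm.read_ee_pos()
for n in ['side','top','wrist']:
    i=camera_info(n);p,d=camera(n);P=cloud(d,i['camera_matrix'],i['camera_from_world']);np.savez(f'{n}3.npz',p=p,d=d,**i)
    Q=P.reshape(-1,3);Q=Q[~np.isnan(Q[:,0])]
    C=Q[np.hypot(Q[:,0]-e[0],Q[:,1]-e[1])<.06]
    F=C[C[:,2]>.09]
    if len(F): k=np.argsort(F[:,2])[:6]; print(n,len(F),F[k].round(3).tolist())
    B=C[(C[:,2]>.055)&(C[:,2]<.08)]; G=C[(C[:,2]>.033)&(C[:,2]<.048)]
    if len(B)>5: print(' bar',len(B),(B[:,:2].mean(0)).round(4),B[:,2].max(),cv2.minAreaRect((B[:,:2]*1000).astype(np.float32)))
    if len(G)>5: print(' fl',cv2.minEnclosingCircle((G[:,:2]*1000).astype(np.float32)))
    T=i['camera_from_world']; 
    for z in (0,-.017):
        c=T[:3,:3]@(e+[0,0,z])+T[:3,3]; K=i['camera_matrix']; print(' tcp px',K[0,0]*c[0]/-c[2]+K[0,2],K[1,1]*-c[1]/-c[2]+K[1,2])
i=cv2.imread('pics/side2.png')[100:300,260:460]; cv2.imwrite('pics/side2y.png',cv2.resize(i,None,fx=3,fy=3))
```

```text
[ 0.56791538 -0.17266201  0.19951966] [[ 0.548 -0.837 -0.001]
 [-0.837 -0.548  0.   ]
 [-0.001  0.    -1.   ]]
side 2877 [[0.559, -0.169, 0.21], [0.562, -0.174, 0.21], [0.567, -0.181, 0.211], [0.565, -0.181, 0.211], [0.562, -0.177, 0.212], [0.57, -0.185, 0.212]]
 bar 125 [ 0.5671 -0.1755] 0.07038041125657805 ((567.9593505859375, -172.9160919189453), (15.090377807617188, 45.8878173828125), 35.293853759765625)
 fl ((567.877197265625, -171.3441925048828), 36.195518493652344)
 tcp px 364.88142570851574 220.3845604185359
 tcp px 364.3196736856296 226.07328032620342
top 3953 [[0.609, -0.131, 0.295], [0.611, -0.131, 0.304], [0.518, -0.199, 0.478], [0.543, -0.132, 0.48], [0.621, -0.151, 0.48], [0.519, -0.2, 0.48]]
 fl ((576.2227783203125, -149.91815185546875), 22.67027473449707)
 tcp px 409.7243277996676 196.17549912305077
 tcp px 408.2497616788319 197.04580803015978
wrist 39545 [[0.576, -0.18, 0.213], [0.574, -0.182, 0.213], [0.571, -0.184, 0.213], [0.577, -0.18, 0.213], [0.57, -0.185, 0.214], [0.579, -0.179, 0.214]]
 bar 479 [ 0.5691 -0.1738] 0.06874781988263046 ((568.4147338867188, -172.51113891601562), (10.834821701049805, 46.01115798950195), 33.40547180175781)
 fl ((568.2305297851562, -172.6966552734375), 33.87218475341797)
 tcp px 318.2581370787133 251.04553101490418
 tcp px 318.2856178126961 239.05115802344955
```

View pics/side2y.png

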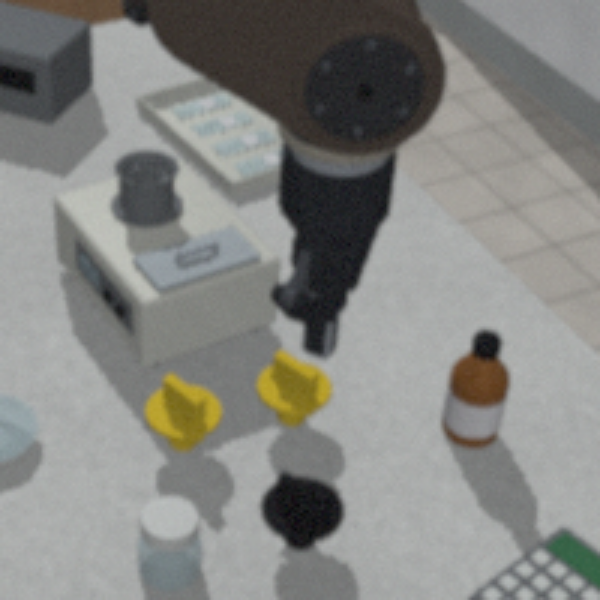

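Both cameras put the shut fingertips at z≈0.212 with the TCP at 0.1995. So the real tips stand about 12 mm behind the reported TCP, not 17 mm ahead of it, while laterally they are right. That explains the miss: the jaws closed above the bar. The cap hasn't moved, so I'll regrasp lower using the measured tip position.

Run:
```python
from rig import arm,camera,camera_info
from h import *
arm.set_gripper(1.0)
x,y=0.5681,-0.1726
arm.servo_line((x,y,0.07),0.15)
print(arm.servo_line((x,y,0.0345),0.06,stop_force=6), arm.read_ee_pos(),arm.read_ft_force())
arm.set_gripper(0.0); arm.pause(.1); print('gap',arm.read_finger_gap(),arm.read_ee_pos(),arm.read_ft_force(),arm.read_time())
p,d=camera('wrist'); cv2.imwrite(f'pics/wrist4.png',p[:,:,::-1])
```

```text
False [ 0.56818797 -0.17260977  0.0344837 ] [ 0.63005461 -0.52979886  0.57750715]
gap 0.12792755266748868 [ 0.56829301 -0.17267953  0.03474828] [ 0.4964451  -0.05855409  3.79263175] 10.9833
```

View pics/wrist4.png

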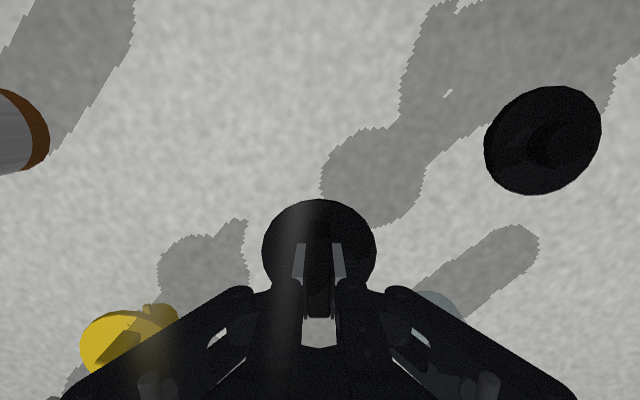

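Wrist view: the jaws hold the bar at (320,270) on the cap's flange, gap 0.128 (about 11–12 mm, the bar's thickness). Next I lift it and carry it above the neck.

Run:
```python
from rig import arm,camera,camera_info
from h import *
arm.servo_line((0.5681,-0.1726,0.24),0.2)
arm.move_ptp((0.5958,0.2044,0.22),q(4)); arm.pause(.3)
e=arm.read_ee_pos();print(e,arm.read_ft_force(),arm.read_moment(),arm.read_finger_gap(),arm.read_time(),arm.read_qpos())
for n in ['side','wrist']:
    i=camera_info(n);p,d=camera(n);P=cloud(d,i['camera_matrix'],i['camera_from_world']);cv2.imwrite(f'pics/{n}5.png',p[:,:,::-1])
    Q=P.reshape(-1,3);Q=Q[~np.isnan(Q[:,0])]
    C=Q[np.hypot(Q[:,0]-e[0],Q[:,1]-e[1])<.045]
    F=C[(C[:,2]>.215)&(C[:,2]<.233)]; m=np.median(F,0)
    if n=='wrist':
        # top surface of flange
        k=abs(F[:,2]-m[2])<.004; A=np.c_[F[k][:,:2]-e[:2],np.ones(k.sum())]; print('plane',np.linalg.lstsq(A,F[k][:,2],rcond=None)[0],k.sum())
    print(n,len(F),m,cv2.minEnclosingCircle((F[:,:2]*1000).astype(np.float32)),np.histogram(C[:,2],bins=np.arange(.17,.27,.005))[0])
i=cv2.imread('pics/side5.png')[80:240,240:400]; cv2.imwrite('pics/side5z.png',cv2.resize(i,None,fx=3,fy=3))
```

```text
[0.59603931 0.20370723 0.22009796] [ 0.41495509 -0.10200027 -2.13451486] [-0.00827682 -0.03478976 -0.03098111] 0.12372083129048936 13.9167 [ 2.24528481e-01  4.99027207e-01  1.54777094e+00 -5.16303534e-05
  1.09462095e+00  1.72675287e+00]
side 188 [0.58914228 0.18994092 0.22598645] ((595.0060424804688, 200.61643981933594), 34.0328369140625) [  0   0   0   8  15  17  16   9   0   0  53 119  22  21  22  31  34  19
  17]
plane [-0.00541947 -0.00095261  0.22552615] 4808
wrist 4892 [0.61016162 0.20495606 0.22548977] ((595.8062744140625, 202.90904235839844), 33.950809478759766) [   0    0    0    0    0    0    0    0    0    0 1066 3759  125  246
  307  386 2028  374  232]
```

View pics/side5z.png

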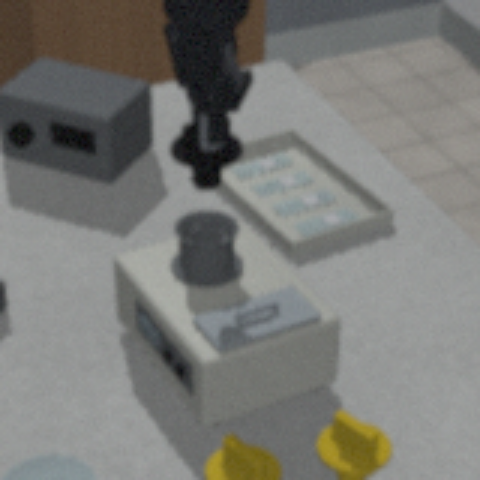

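View pics/wrist5.png

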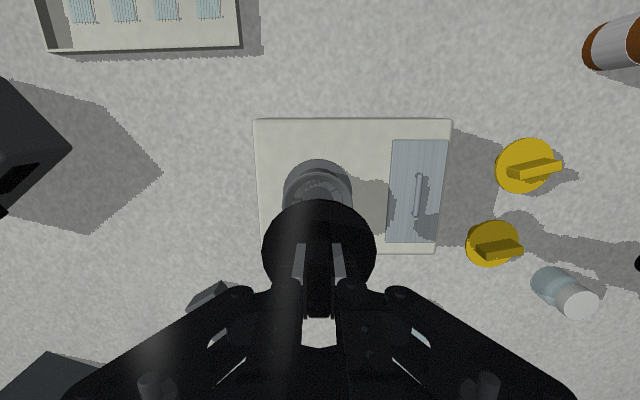

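The cap hangs upright and the weight reading is plausible. Its flange centre is about 1.4 mm short in y of the neck, so I'll correct that, then lower it gently with a force stop.

Run:
```python
from rig import arm
from h import *
x,y=0.5958,0.2055
arm.servo_line((x,y,0.18),0.1); arm.pause(.2)
f0=np.mean([arm.read_ft_force() for _ in range(5)],0); print('f0',f0)
np.save('f0.npy',f0)
print(arm.servo_line((x,y,0.1425),0.025,stop_force=4))
for _ in range(3): print(arm.read_ee_pos(),arm.read_ft_force()-f0,arm.read_moment()); arm.pause(.1)
print(arm.read_time())
```

```text
f0 [ 0.43734586 -0.00836503 -2.19749523]
True
[0.59582008 0.20549005 0.14669395] [-0.72810106  0.11595987  7.45607295] [-0.07989551  0.10630628  0.01344897]
[0.59580385 0.20550521 0.14672129] [-7.78340290e-01  4.89129182e-03  7.51433004e+00] [-0.13148746  0.04001446 -0.03028713]
[0.59582059 0.20547536 0.14672574] [-0.49382018  0.67173606  8.17490832] [-0.01097287  0.11232627 -0.01111266]
16.2667
```

Contact is at flange height ≈11.7 mm, inside the expected 9–13 mm, with small side forces. Now I turn anticlockwise in small steps, following z by force.

Run:
```python
from rig import arm
from h import *
f0=np.load('f0.npy'); x,y=0.5958,0.2055
def F(): return np.mean([arm.read_ft_force() for _ in range(4)],0)-f0
z=0.1467; th=4; t=arm.read_time()
z-=0 ; z+=.0002; arm.servo_line((x,y,z),0.02); print(z,F(),arm.read_ee_pos(),arm.read_time()-t)
for k in range(4):
    th+=3; z+=.0001
    t=arm.read_time(); arm.servo_line((x,y,z),0.02,frame=q(th)); f=F()
    X=R.from_quat(arm.read_tool_rot()).as_matrix()[:,0]
    print(th,np.degrees(np.arctan2(X[1],X[0])),z,f,arm.read_ee_pos()[2],arm.read_moment()[2],arm.read_time()-t)
    z+=np.clip((f[2]-5)/20e3,-.0005,.0005)
```

```text
0.1469 [-1.32902804  0.23620763  2.96777348] [0.59588979 0.2054952  0.14688514] 0.25
7 6.931446689760921 0.147 [-0.07318476 -0.44818502  2.26081624] 0.14703823108693828 0.008054846051133206 0.25
10 9.878239082885456 0.14696304081188444 [-0.32781365  0.0363129   4.47250759] 0.14706458796879543 0.011485662631238557 0.25
13 12.860148715189268 0.1470366661914239 [3.04434927e-03 9.00729946e-01 5.98029502e+00] 0.14715522859780344 -0.0024066613127656303 0.25
16 15.849636835075081 0.1471856809423601 [-0.49474199  0.1106402   4.86768806] 0.14727347688857845 0.028276108711862837 0.25
```

```bash
cat > ccw.py <<'E'
from rig import arm
from h import *
import sys
f0=np.load('f0.npy'); x,y=0.5958,0.2055
def F(): return np.mean([arm.read_ft_force() for _ in range(4)],0)-f0
th=float(sys.argv[1]); z=float(sys.argv[2]); t0=arm.read_time()
while th<125:
    th+=4; z+=.0002
    arm.servo_line((x,y,z),0.02,frame=q(th)); f=F(); m=arm.read_moment()[2]
    print(th,round(z,5),f.round(1),round(m,3))
    if f[2]<1.8:
        arm.servo_line((x,y,z-.011),0.02,stop_force=4); zn=arm.read_ee_pos()[2]; f=F()
        print(' down to',zn,f.round(1),arm.read_moment()[2])
        if z-zn>.004: print('DROP'); break
        z=zn
    if abs(m)>.5 or f[2]>20: print('abort'); break
    z+=np.clip((f[2]-5)/22e3,-.0006,.0008)
print(arm.read_time()-t0,arm.read_time(),arm.read_qpos())
E
python3 ccw.py 16 0.1472
```

```text
20.0 0.1474 [-0.6 -0.2  4.5] 0.039
24.0 0.14758 [-1.7  1.4  4.2] 0.059
28.0 0.14774 [-0.2  0.3  4.2] 0.054
32.0 0.14791 [-0.9  0.4  1.6] -0.0
 down to 0.14749706486191486 [-1.  1.  7.] -0.004057755962091732
36.0 0.14779 [ 0.  -0.4  3.8] -0.013
40.0 0.14793 [0.3 0.7 0.8] 0.015
 down to 0.145716215867603 [0.1 1.1 2.6] 0.16283514952002692
44.0 0.14581 [-0.1  0.4  0.8] -0.025
 down to 0.1383570793402418 [-1.1  0.1  7.9] -0.0030342333615056387
DROP
2.6583000000000006 20.175 [2.27361583e-01 5.86300253e-01 1.63085118e+00 2.29269521e-05
 9.24218070e-01 1.03091524e+00]
```

It dropped in at 40° anticlockwise, flange ≈3.4 mm above the rim, within the expected 3–5 mm. Now I screw it clockwise, following it down.

```bash
cat > cw.py <<'E'
from rig import arm
from h import *
import sys
f0=np.load('f0.npy'); x,y=0.5958,0.2055
def F(): return np.mean([arm.read_ft_force() for _ in range(4)],0)-f0
th=float(sys.argv[1]); z=float(sys.argv[2]); end=float(sys.argv[3])
while th>end:
    th-=4; z-=.00025
    arm.servo_line((x,y,z),0.02,frame=q(th)); f=F(); m=arm.read_moment()[2]
    print(th,round(z,5),arm.read_ee_pos()[2].round(5),f.round(1),round(m,3))
    if abs(m)>.6 or f[2]>20: print('abort'); break
    z+=np.clip((f[2]-5)/22e3,-.0004,.0008)
print(z,arm.read_time())
E
python3 cw.py 44 0.1384 -9
```

```text
40.0 0.13815 0.13816 [-0.5 -0.7  5.4] -0.025
36.0 0.13792 0.13791 [-0.3  0.4  3.6] -0.035
32.0 0.1376 0.13763 [ 0.6 -0.6  4.2] -0.027
28.0 0.13731 0.13738 [-0.2 -0.8  4.4] -0.113
24.0 0.13703 0.13708 [-0.7  0.6  4.6] -0.073
20.0 0.13677 0.1368 [-0.9  0.6  5.3] -0.047
16.0 0.13653 0.13655 [-1.4  0.2  4.2] -0.071
12.0 0.13625 0.13632 [-1.1 -0.   4.9] -0.056
8.0 0.13599 0.13604 [-1.9 -0.5  4.5] -0.062
4.0 0.13572 0.13571 [-0.9  0.5  5.9] -0.065
0.0 0.13551 0.13548 [-0.7 -0.2  4.9] -0.03
-4.0 0.13525 0.13526 [-0.6  0.1  4.8] -0.077
-8.0 0.135 0.13501 [0.1 0.4 5.7] -0.049
-12.0 0.13478 0.13478 [-0.6 -0.4  4.5] -0.07
0.13475234577592435 23.675
```

```bash
sed -i 's/if abs(m)>.6 or f\[2\]>20/if abs(m)>.35 or f[2]>11/' cw.py; python3 cw.py -12 0.13475 -33
```

```text
-16.0 0.1345 0.13477 [-0.9  0.8  7.6] -0.189
-20.0 0.13437 0.13477 [-0.9 -0.1  8.1] -0.149
-24.0 0.13426 0.13473 [-0.2 -1.   9.4] -0.177
-28.0 0.13421 0.13478 [ 0.1 -0.6 10.3] -0.125
-32.0 0.1342 0.13474 [-0.3 -0.8 10.4] -0.191
-36.0 0.1342 0.13478 [-0.2 -0.9  9. ] -0.125
0.13437917093077825 25.175
```

The sinking stopped at z = 0.1348 from about −13°, and force and torque rose mildly: the flange is on the rim. Next I ease off, let go, back away and check.

Run:
```python
from rig import arm,camera,camera_info
from h import *
x,y=0.5958,0.2055
arm.servo_line((x,y,.1347),0.02); arm.set_gripper(1.0); arm.pause(.2)
arm.servo_line((x,y,.26),0.12); arm.pause(.3)
print(arm.read_finger_gap(),arm.read_ft_force(),arm.read_time())
for n in ['wrist','side']:
    i=camera_info(n);p,d=camera(n);P=cloud(d,i['camera_matrix'],i['camera_from_world']);cv2.imwrite(f'pics/{n}6.png',p[:,:,::-1])
    Q=P.reshape(-1,3);Q=Q[~np.isnan(Q[:,0])]
    C=Q[np.hypot(Q[:,0]-.5958,Q[:,1]-.2044)<.045]
    F=C[(C[:,2]>.130)&(C[:,2]<.150)]; m=np.median(F,0)
    k=abs(F[:,2]-m[2])<.004; A=np.c_[F[k][:,:2]-[x,y],np.ones(k.sum())]; print(n,'plane',np.linalg.lstsq(A,F[k][:,2],rcond=None)[0],k.sum(),cv2.minEnclosingCircle((F[k][:,:2]*1000).astype(np.float32)))
    T=Q[(abs(Q[:,0]-.6)<.07)&(abs(Q[:,1]-.1)<.1)&(Q[:,2]>.085)&(Q[:,2]<.094)]; print('top z',np.median(T[:,2]))
i=cv2.imread('pics/side6.png')[80:240,240:400]; cv2.imwrite('pics/side6z.png',cv2.resize(i,None,fx=3,fy=3))
```

```text
1.0027426898591172 [ 0.69310367  0.97675188 -0.28569663] 27.825
wrist plane [-0.00020621  0.00093752  0.14021626] 2708 ((595.4668579101562, 205.008056640625), 33.935794830322266)
top z 0.08930179778161557
side plane [0.00316328 0.01229018 0.14072758] 154 ((593.2955322265625, 202.45065307617188), 34.90596008300781)
top z 0.08998926543620754
```

View pics/side6z.png

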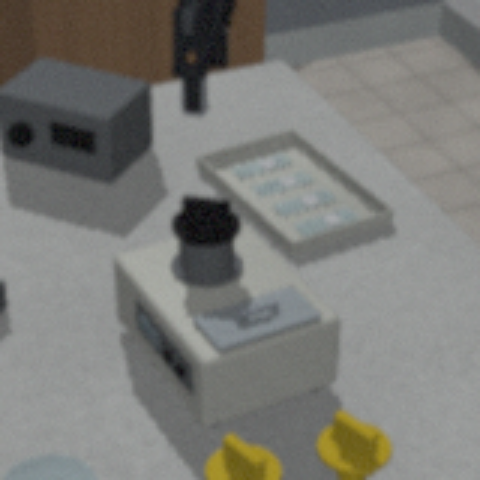

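View pics/wrist6.png

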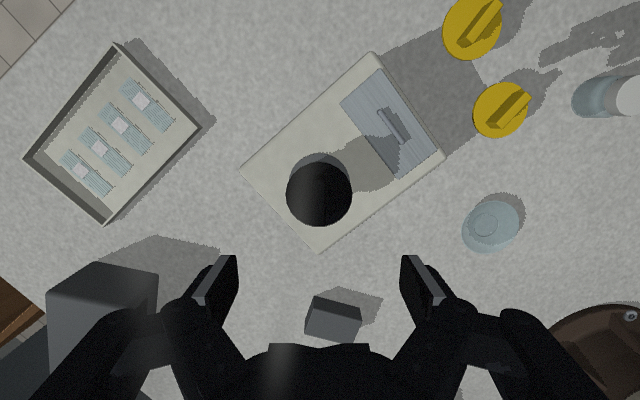

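The cap sits level and centred. The flange top is at 0.1402 by the wrist camera, which also reads the rinser's 0.090 top as 0.0893, so flush is about 0.1405. The jaws are clear, so I'm handing in.

Run:
```python
from rig import arm
arm.job_done(); print(arm.read_time())
```

```text
the job is handed in; nothing more can be done
the job is handed in; nothing more can be done
```

The cap is screwed onto the rinser's neck with its flange on the rim, and I handed the job in shortly after 28 s. No verdict is reported, so this rests on my own checks.

**What I did**
- **Setting in:** I set the cap upright in the neck with its bar in line with the hatch handle. It rested with the flange about 11.7 mm above the rim.
- **Thread start:** I turned it anticlockwise, and after 40° it dropped into the start, at about 3.4 mm.
- **Screwing in:** I turned it 80° clockwise with a light push. It stopped sinking at about 57°, so it was probably flush there. The measured push stayed at about 10 N or less, and the torque below 0.2 N m. I then let go and backed away.

**Last checks**
- **Wrist camera:** the flange is level within 0.001 rad and centred within about 1 mm. Its top is at 0.1402 m, against 0.141 m for flush. This camera also reads the rinser's top 0.7 mm low, so it agrees within that error.
- **Side camera:** its coarser reading gave a tilt of about 0.013 rad and a centre about 3 mm off. I trusted the wrist view, which had far more points on the flange.

**What went wrong or disagreed**
- **First grasp:** it closed above the bar and missed, without moving the cap. The real fingertips stood about 12 mm behind the reported TCP, not 17 mm ahead as `arm.tcp_to_tips` says. I regrasped using the tip position measured by camera.
- **Other items on the bench:** I saw no sign of contact with them, but I did not measure their positions again at the end.

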